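# Seat the hexagonal die in the press shoe and lock it

### The arm

A 6-joint arm with a two-finger parallel gripper is mounted at the origin on the work surface. World frame = base frame: x ahead of the robot, y to its left, z up, the work surface at z = 0. Lengths are in m, angles in rad, forces in N, time in s.
With the tool pointing down it reaches from about 0.275 to 0.975 m from the base axis. Payload 8.4 kg.
Tool frame: the origin (TCP) lies midway between the tips of the shut fingers; the grasp point (between the pads) lies 19 mm behind it; z points along the fingers, y is the line along which they close (so a half turn about z gives the same grasp; the last joint's range is limited). The gripper opens to 92 mm and grips with 3 to 60 N. Pads are 20 mm wide; open, the fingers measure 128 mm over their backs; the gripper's body (75 mm by 189 mm) begins 69 mm behind the grasp point.
Start: joints at [-1.148, 0.353, 1.633, -0, 1.155, -0.002], TCP at [0.258, -0.569, 0.18] pointing down, gripper open.
Joint ranges: [-2.63, 2.63], [-0.92, 2.1], [0.06, 2.66], [-1.3, 4.44], [0, 2.69], [-3.02, 3.02]. Speed limits (rad/s): [2.22, 2.22, 2.79, 3.14, 3.14, 3.14].

### API

Orientations are given as a 3x3 rotation matrix whose columns are the frame's x, y, z axes.
In Python, from rig import ctrl gives the robot as it stands. The module is installed in compiled form; this text tells all that it offers.
- The arm moves only by the tool step_arm, never from a script. Its argument "targets" is a list of rows, each a list of 7 numbers: the shift along the tool's x, y, z normalised to -1 to 1, where 1 is 30 mm, then the turn, a rotation vector about the tool's x, y, z normalised to -1 to 1, where 1 is 45 degrees, then the finger opening in mm, from 0 to 91.9. In form: [[x, y, z, rx, ry, rz, grip], ...]. A call has 1 to 10 rows; each row shifts and turns the commanded pose from where the row before left it, along the tool's axes as they then stand; what a row does not reach is not made up. A row lasts 1/10 s, in which the tool goes at most 50 mm and 8.59 degrees, less where a joint would pass 70% of its speed; a pose out of reach is approached as far as the arm can. A call with a number of a shift or a turn outside -1 to 1 is refused whole. A call with a gripper value outside its range is refused whole. The fingers move at their own pace and stop on an object; the grip force is fixed at half the most. Time passes only in rows, so rows that do not move let the fingers close. It gives the time, the measured TCP pose, the force, the opening and the grip force at its end, in the units of the state.
- ctrl.get_state(): the state, without advancing time (a new reading comes with each control period).
- ctrl.camera(name): name is "side" or "top"; returns the picture (384x512x3 uint8, red, green, blue); there is no depth.
- ctrl.camera_model(name): a dict with "K" (3x3 intrinsics, pixels), "cam_to_world" (4x4, takes a point from camera to world coordinates). Camera axes: x right, y up, looking along -z (the intrinsics and any distortion apply to the point x, -y, -z); pixel columns grow to the right and rows downward; lengths in m; the calibration is good to about 2 mm. A picture is of the moment at which its call begins. camera_model takes no time and is no camera call.
- ctrl.close_job(): hands the job in; it is judged then, once.
The state is a dict: "time": time; "q": joint angles; "dq": joint speeds; "effort": joint torques, N m; "position": TCP position; "tcp_rot": TCP orientation; "contact_force": force on the tool from outside, world axes, zero at the start; "torque": the same for the moment, N m; "grip_width": finger opening in m; "grip_force": force on a finger pad.
Only numpy, scipy, OpenCV 4.12 (cv2) and the standard library are available. Lean on these libraries where they do the work, as an engineer would, in place of code of your own. Each camera call takes 0.05 s, during which the arm holds its last target. There are 200 camera calls.

### The job

Load the die shoe for the hand press: pick the hexagonal die with the green tab by its tab, set it gently into the loose hexagonal pocket and shuffle it until it drops fully home, flush with the bed, and let it go; then slide the red-knobbed keeper fully in over its foot and let go of that too. Do not force the die against the shoe (keep it well under 40 N), do not close the keeper before the die is home, and leave the other dies, paints, brush and cup where they are.

Things in the scene. Friction and masses are not known exactly. Their poses are not given: they have to be found in the camera images.
- hex_die_mid (a point): Hexagonal die, standing: steel foot 46 mm across flats, 53 across corners, 14 high; lime-green grip tab on its middle 14 mm thick (along its x), 22 long (its y), 34 high; 48 mm tall in all, 0.16 to 0.29 kg. Point: its centre, 24 mm above its underside, 10 above the foot's top. z up; two flats face its +x and -x, two corners point along +y and -y.
- pocket (a point): Nominal centre of the hexagonal pocket, on the bed's top face; z up, x, y along the bed's edges. Pocket: 48.6 mm across flats, 14 deep, flat floor; nominally flats face +x and -x, corners +y and -y; the die fits in any of six turns. Its steel ring is held stiffly (take it as fixed) but off true: the pocket is 2 to 7.5 mm off this point (at most 5.5 in x, 5 in y) and turned up to 5 degrees.
- shoe: Die shoe: low green base 170 x 215 mm, 30 mm high, fixed to the table, holding the sprung grey bed (140 x 182 mm, top 45 mm above the table) with the pocket. Origin: on the table straight below the nominal pocket centre; axes as the bed's. The top of a die's foot is flush with the bed when it is fully home.
- bed (a joint): Springs under the bed, m: 0 = up, negative = pressed down. It starts to sink at about 2 N, then 1 N per mm, down to a hard stop at -0.010 (about 12 N).
- keeper_knob (a point): Red upright knob, 16 mm across, 34 high, on the brass keeper plate. Point: mid-height, 24.5 mm above the bed's top; the plate's top is 7.5 mm and the low guides beside it 9 mm above the bed. Open, it stands 74 mm from the nominal pocket centre along the bed's +y. Plate: 20 mm wide, underside 2.5 mm above the bed, tip 34 mm nearer the pocket than the knob.
- keeper (a joint): Keeper slide, m: 0 = fully open (at the start), grows as the knob goes along the bed's -y to the pocket, 0.021 = closed stop, its tip then over the foot of a die that is home. Slides with about 2 N and stays where left. A die that stands proud is in its way.
- square_die_mid (a point): square die: same steel foot and grip tab as the hexagonal one but with a square foot 42 mm wide and an orange tab; leave it alone. Point: its centre, 24 mm above its underside
- round_die_mid (a point): round die: round steel foot 46 mm across, white tab of the same size; leave it alone. Point: its centre, 24 mm above its underside
- yellow_paint: Bystander, leave it alone: yellow paint bottle, 52 mm across, 145 mm tall, white cap. Origin: the centre of its underside
- blue_paint: Bystander, leave it alone: small blue paint bottle, 46 mm across, 100 mm tall. Origin: the centre of its underside
- green_jar: Bystander, leave it alone: green paint jar, 68 mm across, 110 mm tall. Origin: the centre of its underside
- paint_brush: Bystander, leave it alone: paint brush lying flat. Origin: near its middle, on its underside
- water_cup: Bystander, leave it alone: white cup, 72 mm across, 80 mm tall. Origin: the centre of its underside
Not all that is in view belongs to the job. What is shaped like the part that bears hex_die_mid but blue or purple is not meant.

How it is judged:
On the way:
1. the hexagonal die is fully home in the pocket and out of the fingers while the keeper is still open (z of hex_die_mid in the frame of pocket between 0.006 and 0.012 m and horizontal distance between hex_die_mid and pocket below 0.012 m and angle between hex_die_mid's own z axis and vertical below 0.06 rad and contact force between hex_die and the fingers below 0.1 N and value of joint keeper below 0.006 m), for 0.2 s.
At the end, for the whole second after the job is handed in: The hexagonal die is at rest, fully home in the pocket: its centre point 6 to 12 mm above the bed's top (10 mm when flush), within 12 mm of the nominal pocket centre, upright within 0.06 rad; the keeper slide is past 17 mm of its 21 mm (z of hex_die_mid in the frame of pocket between 0.006 and 0.012 m and horizontal distance between hex_die_mid and pocket below 0.012 m and angle between hex_die_mid's own z axis and vertical below 0.06 rad and value of joint keeper above 0.017 m and linear speed of hex_die below 0.02 m/s); the robot touches nothing.
It fails at once if the hexagonal die is pressed or knocked against the die shoe with more than 45 N (contact force between hex_die and shoe above 45 N).
It fails at once if another die, a paint container, the brush or the cup is moved by more than 25 mm (distance of any of square_die_mid, round_die_mid, yellow_paint, blue_paint, green_jar, paint_brush, water_cup from where it was at the start of the episode above 0.025 m).
It also fails if it takes over 72 s, if anything falls off the work surface, if the arm or the gripper's body presses on something with over 40 N, if the wrist force passes 120 N, or if a joint passes its speed limit or range.

## Working session

There is one attempt and no reset: what is moved stays moved. The work goes in short steps, Python scripts to look and compute and a tool call to move; the robot and the scene stay as the last step left them, time stands still between calls to the robot, and variables do not carry over. Pictures are saved under pics/ and viewed, at most 10 in all, crops included, and the job is handed in when it is done.

Besides the shell and the picture viewer there is one more tool, called as a command line: name --pt "numbers of a row" for each row, then --argument value for the rest. step_arm: Moves the arm, as the interface text tells. Scaled input: -1 to 1 covers 30 mm each way for a shift and 45 degrees each way for a turn. Its arguments: {"type":"object","properties":{"targets":{"type":"array"}},"required":["targets"]}

```bash
mkdir -p pics
cat > h.py <<'E'
import numpy as np, cv2
from rig import ctrl
def snap(n,f=None):
    im=ctrl.camera(n)
    if f: cv2.imwrite('pics/'+f,im[:,:,::-1])
    return im
def ray(n,u,v):
    m=ctrl.camera_model(n);T=np.array(m["cam_to_world"])
    d=np.linalg.inv(m["K"])@[u,v,1]; d=T[:3,:3]@(d*[1,-1,-1]); return T[:3,3],d
def onplane(n,u,v,z):
    o,d=ray(n,u,v); return o+d*(z-o[2])/d[2]
def proj(n,p):
    m=ctrl.camera_model(n);T=np.linalg.inv(np.array(m["cam_to_world"]))
    c=(T@[*p,1])[:3]*[1,-1,-1]; q=m["K"]@c; return q[:2]/q[2]
E
python3 - <<'E'
from h import *
a=snap("top");b=snap("side")
cv2.imwrite('pics/a.png',np.hstack([cv2.resize(a,(800,600))])[:,:,::-1]);cv2.imwrite('pics/b.png',cv2.resize(b,(800,600))[:,:,::-1])
for n in("top","side"):
    m=ctrl.camera_model(n);print({k:np.round(v,3).tolist() if not isinstance(v,str) else v for k,v in m.items()})
print(ctrl.get_state())
E
```

```text
{'K': [[495.216, 0.0, 255.214], [0.0, 495.216, 189.286], [0.0, 0.0, 1.0]], 'cam_to_world': [[-0.01, 0.99, -0.141, 0.362], [-1.0, -0.013, -0.021, -0.054], [-0.023, 0.14, 0.99, 1.519], [0.0, 0.0, 0.0, 1.0]]}
{'K': [[387.886, 0.0, 257.376], [0.0, 387.886, 202.091], [0.0, 0.0, 1.0]], 'cam_to_world': [[-0.887, 0.319, -0.333, 0.207], [-0.461, -0.586, 0.666, 0.651], [0.017, 0.745, 0.667, 0.75], [0.0, 0.0, 0.0, 1.0]]}
{'time': 0.1, 'q': array([-1.14842196e+00,  3.53579298e-01,  1.63403183e+00,  2.76396317e-05,
        1.15523341e+00, -2.38901840e-03]), 'dq': array([-0.00169984, -0.00073154, -0.00247197, -0.00036491, -0.00036855,
       -0.0006783 ]), 'effort': array([ 1.48094846e-04, -5.94903803e+01, -3.34931731e+01,  6.98823086e-02,
        1.83140655e-02, -9.94100333e-06]), 'position': array([ 0.25738187, -0.56900998,  0.17975051]), 'tcp_rot': array([[ 9.11140881e-01,  4.12094715e-01, -4.90115963e-04],
       [ 4.12095006e-01, -9.11140153e-01,  1.15223085e-03],
       [ 2.82639087e-05, -1.25181897e-03, -9.99999216e-01]]), 'contact_force': array([-0.90178322, -0.46357909, -0.87775821]), 'torque': array([0.01345225, 0.00762977, 0.04515525]), 'grip_force': 0.0, 'grip_width': 0.09220091300276373}
```

View pics/a.png

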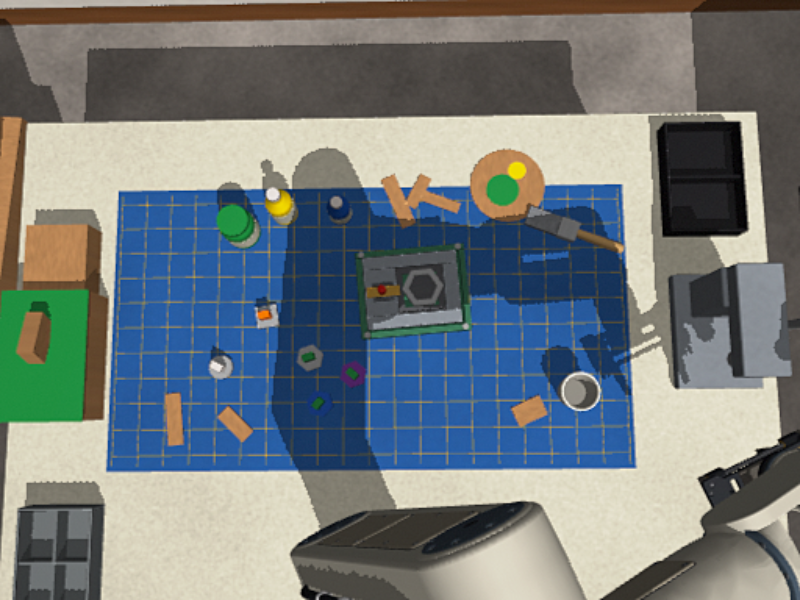

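View pics/b.png

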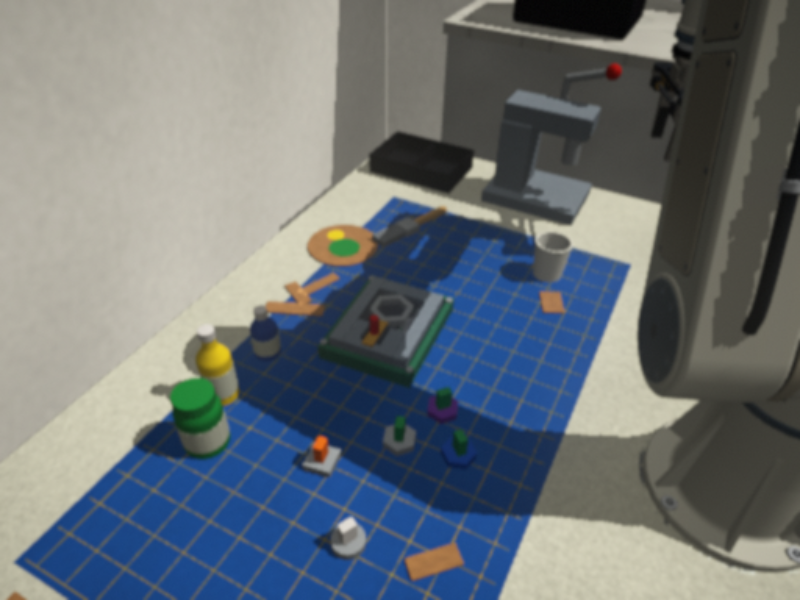

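The top view (800x600 scale) shows three dies with green tabs: grey steel foot at (309,357), purple foot at (353,374) and blue foot at (319,404). There are also an orange square die (266,315), a white round die (220,366), a green jar (236,224) and a green paint blob (502,190). I choose the grey steel foot at (309,357). The pocket is at (423,287) and the red knob at (382,290). I'll check these in a crop and measure.

```bash
cat > m.py <<'E'
from h import *
ims=[np.median([ctrl.camera("top") for _ in range(3)],0).astype(np.uint8)]
im=ims[0]
c1=cv2.resize(im[205:270,170:260],None,fx=6,fy=6,interpolation=cv2.INTER_CUBIC)[:, :400]
c2=cv2.resize(im[152:220,222:306],None,fx=6,fy=6,interpolation=cv2.INTER_CUBIC)[:390,:]
c1=cv2.resize(c1,(400,390)); c2=cv2.resize(im[152:217,226:304],(468,390),interpolation=cv2.INTER_CUBIC)[:,:400]
cv2.imwrite('pics/c1.png',cv2.resize(im[205:270,170:260],None,fx=6,fy=6,interpolation=cv2.INTER_CUBIC)[:,:,::-1])
cv2.imwrite('pics/c2.png',cv2.resize(im[152:222,222:306],None,fx=8,fy=8,interpolation=cv2.INTER_CUBIC)[:,:,::-1])
hsv=cv2.cvtColor(im,cv2.COLOR_RGB2HSV)
def blobs(mask,lab,z,box,n="top"):
    k,l,s,c=cv2.connectedComponentsWithStats(mask.astype(np.uint8))
    for i in range(1,k):
        u,v=c[i]
        if s[i,4]>8 and box[0]<u<box[1] and box[2]<v<box[3]:
            r=cv2.minAreaRect(np.argwhere(l==i)[:,::-1].astype(np.float32))
            print(lab,s[i,4],np.round(c[i],1),np.round(r[1],1),round(r[2]),"world",np.round(onplane(n,u,v,z),4))
H,S,V=[hsv[...,i].astype(int) for i in range(3)]
box=(170,310,150,275)
blobs((H>40)&(H<85)&(S>90)&(V>40),"green",.048,box)
blobs((H<8)&(S>150)&(V>60),"red",.0865,box)
blobs((S<60)&(V>60),"grey",.014,(170,260,205,260))
E
python3 m.py
```

```text
green 173 [261.2 160. ] [ 3.3 58.2] 85 world [ 0.66   -0.0412  0.048 ]
green 525 [280.2 197.9] [54.6 64.6] 85 world [ 0.5439 -0.0965  0.048 ]
green 178 [230.8 188.7] [54.3  3.5] 85 world [0.5736 0.0515 0.048 ]
green 9 [258.6 177.4] [4. 2.] 90 world [ 0.6067 -0.0325  0.048 ]
green 20 [260.4 192.9] [7.  3.5] 72 world [ 0.5597 -0.0376  0.048 ]
green 39 [196.8 227.9] [4.7 7.3] 72 world [0.4569 0.153  0.048 ]
green 34 [225.  238.7] [7.1 4.2] 45 world [0.424 0.069 0.048]
green 37 [202.8 257.8] [4.7 7.3] 39 world [0.3687 0.1346 0.048 ]
red 19 [244.  184.2] [4. 4.] 90 world [0.5808 0.0098 0.0865]
grey 12 [203.  215.5] [11.  0.] -90 world [0.4969 0.1391 0.014 ]
grey 17 [234.7 213.9] [5. 3.] 90 world [0.5005 0.0421 0.014 ]
grey 160 [198.5 228.8] [16.3 15.3] 31 world [0.4564 0.1525 0.014 ]
grey 16 [235.8 235.3] [14.  2.] 90 world [0.4354 0.0392 0.014 ]
grey 12 [178.5 257. ] [11.  0.] 180 world [0.372  0.2127 0.014 ]
```

View pics/c1.png

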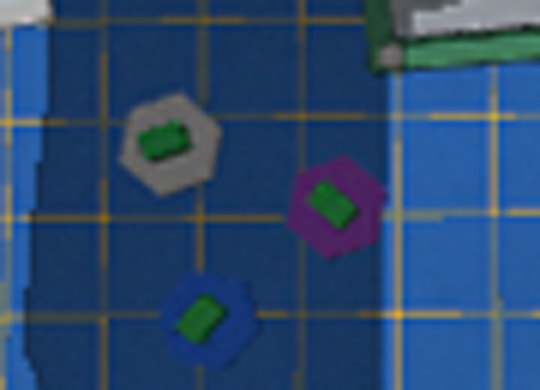

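View pics/c2.png

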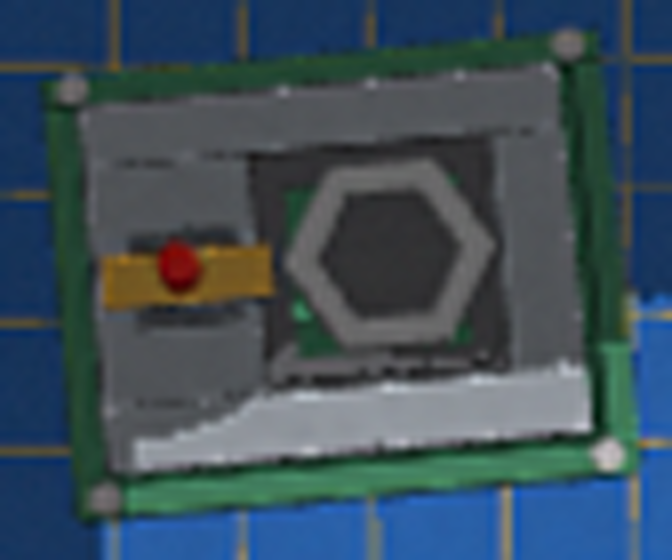

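Both crops agree with the choice: the hexagonal die with steel foot and green tab is at crop (170,145), clearly apart from the purple die (337,205) and the blue one (208,320). The pocket's dark hexagon is at crop (391,253), the knob at (180,262) and the shoe's bolts are at the four corners. Next I'll measure poses precisely.

```bash
cat > m2.py <<'E'
from h import *
im=np.median([ctrl.camera("top") for _ in range(5)],0).astype(np.uint8)
F=8
def up(x0,x1,y0,y1): return cv2.resize(im[y0:y1,x0:x1],None,fx=F,fy=F,interpolation=cv2.INTER_CUBIC)
def world(P,x0,y0,z): return np.array([onplane("top",(u+.5)/F-.5+x0,(v+.5)/F-.5+y0,z) for u,v in P])
def comp(mask,at):
    k,l,s,c=cv2.connectedComponentsWithStats(mask.astype(np.uint8)); i=l[at[1],at[0]]
    cs,_=cv2.findContours((l==i).astype(np.uint8),cv2.RETR_EXTERNAL,cv2.CHAIN_APPROX_NONE)
    return max(cs,key=cv2.contourArea)[:,0]
def hexfit(w):
    w=w[:,:2].astype(np.float32)*1000; M=cv2.moments(w.reshape(-1,1,2)); c=np.array([M['m10'],M['m01']])/M['m00']
    d=w-c; t=np.arctan2(d[:,1],d[:,0]); r=np.hypot(*d.T)
    dt=np.abs((np.roll(t,-1)-np.roll(t,1)+np.pi)%(2*np.pi)-np.pi)
    # corners at +-y,... -> corner angle = 90+yaw mod 60 = 30+yaw
    a=np.degrees(np.angle(np.sum(r*dt*np.exp(6j*t))))/6
    print("c mm",c.round(1),"yaw",(a-30+30)%60-30,"flats~",np.sqrt(abs(M['m00'])/.866))
# die foot
x0,y0=180,210; U=up(x0,220,y0,250); h=cv2.cvtColor(U,cv2.COLOR_RGB2HSV).astype(int)
p=((198.5-x0)*F,(228.8-y0)*F)
m=~((h[...,0]>95)&(h[...,0]<130)&(h[...,1]>85)); m=cv2.morphologyEx(m.astype(np.uint8),cv2.MORPH_OPEN,np.ones((25,25)))
hexfit(world(comp(m,(int(p[0]),int(p[1]))),x0,y0,.012))
g=(h[...,0]>45)&(h[...,0]<85)&(h[...,1]>110)
gc=comp(g,(int((196.8-x0)*F),int((227.9-y0)*F))); r=cv2.minAreaRect((world(gc,x0,y0,.048)[:,:2]*1000).astype(np.float32)); print("tab rect",r)
# pocket
x0,y0=222,152; U=up(x0,306,y0,222); G=cv2.cvtColor(U,cv2.COLOR_RGB2GRAY)
print(G[253,300:490:6])
m=G<(int(G[253,391])+int(np.median(G[253,470:482])))/2
c=comp(m,(391,253)); hexfit(world(c,x0,y0,.045))
# bolts, bed frame
B=world([(72,90),(568,42),(608,453),(105,497)],x0,y0,.031); print((B*1000).round(1))
e=B[0]-B[1];e2=B[3]-B[2]; y=e+e2; print("yaw",np.degrees(np.arctan2(-y[0],y[1])), "from x",np.degrees(np.arctan2(*( (B[0]+B[1]-B[2]-B[3])[[1,0]]))), "shoe c",B.mean(0)*1000)
h=cv2.cvtColor(U,cv2.COLOR_RGB2HSV).astype(int); m=((h[...,0]<8)|(h[...,0]>172))&(h[...,1]>150)
print("knob",world(comp(m,(180,262)),x0,y0,.0865).mean(0)*1000)
E
python3 m2.py
```

```text
c mm [457.4 154.3] yaw 19.877011275573636 flats~ 46.745866405766854
tab rect ((456.703369140625, 152.96075439453125), (15.471517562866211, 24.270170211791992), 19.204065322875977)
[104 103 100  78  48  46  48  50  50  51  50  50  51  51  50  50  49  50
  50  50  50  51  51  50  48  48  65  90 106 104 104  90]
c mm [589.2 -67.2] yaw 4.6712977082707 flats~ 47.94578836700584
[[ 656.2   53.1   31. ]
 [ 672.1 -136.9   31. ]
 [ 514.1 -148.8   31. ]
 [ 499.7   41.    31. ]]
yaw 4.563167584285306 from x 4.335509387411286 shoe c [585.50844377 -47.90458602  31.        ]
knob [579.3061708   10.39375783  86.5       ]
```

```bash
cat >> h.py <<'E'
def plan(p,yawy,N):
    "constant row (N times) taking TCP to p with tool y at yawy deg (mod 180), tool down; rows shift then turn"
    s=ctrl.get_state();R=s["tcp_rot"];c=s["position"]
    y0=np.degrees(np.arctan2(R[1,1],R[0,1])); d=(yawy-y0+90)%180-90
    A=np.zeros((3,3))
    for k in range(N):
        a=np.radians(y0+d*k/N); Y=[np.cos(a),np.sin(a),0];Z=[0,0,-1];A+=np.column_stack([np.cross(Y,Z),Y,Z])
    v=np.linalg.solve(A,np.array(p)-c)
    tilt=R.T@np.cross(R[:,2],[0,0,-1])
    print("pos",c.round(4),"yaw",round(y0,2),"row",(v/.03).round(3),"rz",round(-d/N/45,4),"tilt turn",(np.degrees(tilt)/45).round(4), "F",s["contact_force"].round(2),"w",round(s["grip_width"]*1000,1),"t",s["time"])
E
python3 -c "
from h import *
plan([.457,.1535,.12],19.5,30)"
```

```text
pos [ 0.2576 -0.5694  0.1804] yaw -65.66 row [ 0.904 -0.144  0.067] rz -0.0631 tilt turn [-0.  0. -0.] F [0.03 0.07 0.03] w 91.9 t 0.5
```

step_arm --pt "0.904 -0.144 0.067 0 0 -0.063 50" --pt "0.904 -0.144 0.067 0 0 -0.063 50" --pt "0.904 -0.144 0.067 0 0 -0.063 50" --pt "0.904 -0.144 0.067 0 0 -0.063 50" --pt "0.904 -0.144 0.067 0 0 -0.063 50" --pt "0.904 -0.144 0.067 0 0 -0.063 50" --pt "0.904 -0.144 0.067 0 0 -0.063 50" --pt "0.904 -0.144 0.067 0 0 -0.063 50" --pt "0.904 -0.144 0.067 0 0 -0.063 50" --pt "0.904 -0.144 0.067 0 0 -0.063 50"

```text
time: 1.5
position: [0.4466, -0.3726, 0.1603]
tcp_rot: [[0.604, 0.797, 0.0], [0.797, -0.604, -0.0], [-0.0, 0.0, -1.0]]
contact_force: [-0.1, -0.0, 0.3]
grip_width: 0.0502
grip_force: 0.0
```

step_arm --pt "0.904 -0.144 0.067 0 0 -0.063 50" --pt "0.904 -0.144 0.067 0 0 -0.063 50" --pt "0.904 -0.144 0.067 0 0 -0.063 50" --pt "0.904 -0.144 0.067 0 0 -0.063 50" --pt "0.904 -0.144 0.067 0 0 -0.063 50" --pt "0.904 -0.144 0.067 0 0 -0.063 50" --pt "0.904 -0.144 0.067 0 0 -0.063 50" --pt "0.904 -0.144 0.067 0 0 -0.063 50" --pt "0.904 -0.144 0.067 0 0 -0.063 50" --pt "0.904 -0.144 0.067 0 0 -0.063 50"

```text
time: 2.5
position: [0.5189, -0.1104, 0.1402]
tcp_rot: [[0.154, 0.988, 0.0], [0.988, -0.154, -0.0], [-0.0, 0.0, -1.0]]
contact_force: [0.2, -0.6, 1.0]
grip_width: 0.0503
grip_force: 0.0
```

step_arm --pt "0.904 -0.144 0.067 0 0 -0.063 50" --pt "0.904 -0.144 0.067 0 0 -0.063 50" --pt "0.904 -0.144 0.067 0 0 -0.063 50" --pt "0.904 -0.144 0.067 0 0 -0.063 50" --pt "0.904 -0.144 0.067 0 0 -0.063 50" --pt "0.904 -0.144 0.067 0 0 -0.063 50" --pt "0.904 -0.144 0.067 0 0 -0.063 50" --pt "0.904 -0.144 0.067 0 0 -0.063 50" --pt "0.904 -0.144 0.067 0 0 -0.063 50" --pt "0.904 -0.144 0.067 0 0 -0.063 50" --pt "0 0 0 0 0 0 50"

```text
validation failed for argument at $.ta...
```

step_arm --pt "0.904 -0.144 0.067 0 0 -0.063 50" --pt "0.904 -0.144 0.067 0 0 -0.063 50" --pt "0.904 -0.144 0.067 0 0 -0.063 50" --pt "0.904 -0.144 0.067 0 0 -0.063 50" --pt "0.904 -0.144 0.067 0 0 -0.063 50" --pt "0.904 -0.144 0.067 0 0 -0.063 50" --pt "0.904 -0.144 0.067 0 0 -0.063 50" --pt "0.904 -0.144 0.067 0 0 -0.063 50" --pt "0.904 -0.144 0.067 0 0 -0.063 50" --pt "0.904 -0.144 0.067 0 0 -0.063 50"

```text
time: 3.5
position: [0.4579, 0.1547, 0.1202]
tcp_rot: [[-0.334, 0.943, 0.001], [0.943, 0.334, 0.0], [0.0, 0.001, -1.0]]
contact_force: [0.9, -0.0, -0.2]
grip_width: 0.05
grip_force: 0.0
```

step_arm --pt "0 0 0 0 0 0 50" --pt "0 0 0 0 0 0 50"

```text
time: 3.7
position: [0.4582, 0.1538, 0.1202]
tcp_rot: [[-0.333, 0.943, 0.0], [0.943, 0.333, -0.0], [-0.0, 0.0, -1.0]]
contact_force: [0.4, 0.6, -0.2]
grip_width: 0.0501
grip_force: 0.0
```

```bash
python3 -c "
from h import *
plan([.457,.1535,.018],19.5,10)"
```

```text
pos [0.4582 0.1538 0.1202] yaw 19.44 row [ 0.    -0.004  0.341] rz -0.0001 tilt turn [0.0004 0.0003 0.    ] F [ 0.43  0.61 -0.16] w 50.1 t 3.7
```

step_arm --pt "0 -0.02 0.4 0 0 0 50" --pt "0 -0.02 0.5 0 0 0 50" --pt "0 0 0.6 0 0 0 50" --pt "0 0 0.6 0 0 0 50" --pt "0 0 0.5 0 0 0 50" --pt "0 0 0.4 0 0 0 50" --pt "0 0 0.25 0 0 0 50" --pt "0 0 0.12 0 0 0 50" --pt "0 0 0 0 0 0 50"

```text
time: 4.6
position: [0.457, 0.153, 0.0187]
tcp_rot: [[-0.332, 0.943, -0.0], [0.943, 0.332, -0.0], [-0.0, -0.0, -1.0]]
contact_force: [-0.3, 0.1, 0.0]
grip_width: 0.05
grip_force: 0.0
```

step_arm --pt "0 0 0 0 0 0 30" --pt "0 0 0 0 0 0 20" --pt "0 0 0 0 0 0 10" --pt "0 0 0 0 0 0 5" --pt "0 0 0 0 0 0 5" --pt "0 0 0 0 0 0 5"

```text
time: 5.2
position: [0.4571, 0.1532, 0.0191]
tcp_rot: [[-0.332, 0.943, 0.0], [0.943, 0.332, 0.0], [0.0, 0.0, -1.0]]
contact_force: [0.1, 0.9, -0.5]
grip_width: 0.0054
grip_force: 0.0
```

step_arm --pt "0 0 -0.2 0 0 0 5" --pt "0 0 -0.5 0 0 0 5" --pt "0 0 -0.8 0 0 0 5" --pt "0 0 -0.8 0 0 0 5" --pt "0 0 -0.8 0 0 0 5" --pt "0 0 -0.5 0 0 0 5" --pt "0 0 -0.2 0 0 0 5" --pt "0 0 0 0 0 0 5"

```text
time: 6.0
position: [0.4575, 0.1534, 0.1338]
tcp_rot: [[-0.332, 0.943, 0.002], [0.943, 0.332, 0.001], [-0.0, 0.002, -1.0]]
contact_force: [0.4, 0.3, 0.4]
grip_width: 0.0048
grip_force: 0.0
```

```bash
python3 -c "
from h import *
plan([.5892,-.0672,.12],4.7,20)"
```

```text
pos [0.4575 0.1534 0.1338] yaw 19.39 row [-0.407  0.136  0.023] rz 0.0163 tilt turn [0.0021 0.     0.    ] F [0.41 0.31 0.4 ] w 4.8 t 6.0
```

The fingers shut on nothing, so I'll look again.

Run:
```python
from h import *
a=snap("top");b=snap("side")
A=cv2.resize(a[180:270,160:260],(500,450),interpolation=cv2.INTER_CUBIC)
B=cv2.resize(b[180:360,180:312],(300,410),interpolation=cv2.INTER_CUBIC)
C=np.zeros((450,800,3),np.uint8);C[:,:500]=A;C[:410,500:]=B
cv2.imwrite('pics/d.png',C[:,:,::-1])
p=ctrl.get_state()["position"]
print(proj("top",p),proj("side",p),proj("side",[.457,.153,.048]))
```

```text
[192.59017222 226.1816539 ] [256.10755302 243.69950608] [255.37422282 268.5577775 ]
```

View pics/d.png

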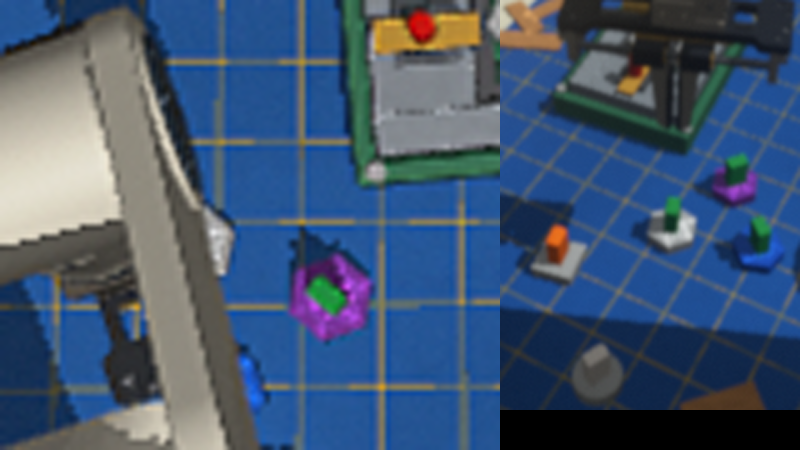

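The hex die still stands at its measured spot, at side crop (672,220). The fingertips, at crop (675,128), appear about 8 px above the predicted TCP pixel, which is crop (673,145). I'll check this offset with marked views.

Run:
```python
from h import *
b=snap("side"); s=ctrl.get_state(); R=s["tcp_rot"];p=s["position"]
def crop(im,n,c,P,w,sc=1,F=1):
    M=cv2.resize(im[int(c[1])-w:int(c[1])+w,int(c[0])-w:int(c[0])+w],(400,400),interpolation=cv2.INTER_CUBIC)
    for q,col in P:
        u=(proj(n,q)-[int(c[0])-w,int(c[1])-w]+.5)*200/w; cv2.drawMarker(M,(int(u[0]),int(u[1])),col,0,16,1)
    return M
A=crop(b,"side",proj("side",p)-[0,15],[(p,(255,0,0)),(p-.019*R[:,2],(255,255,0)),(p-.088*R[:,2],(0,255,255)),(np.array([.457,.153,.048]),(255,255,255))],45)
a0=cv2.resize(cv2.imread('pics/a.png')[:,:,::-1],(512,384)); q=np.array([.258,-.569,.18]);Z=np.array([0,0,-1]);Y=np.array([.412,-.911,0])
B=crop(a0,"top",np.clip(proj("top",q),45,[466,338]),[(q,(255,0,0)),(q+.046*Y,(255,255,0)),(q-.046*Y,(255,255,0)),(q-.088*Z,(0,255,255))],45)
cv2.imwrite('pics/e.png',np.hstack([A,B])[:,:,::-1]); print(proj("top",q))
```

```text
[463.50530402 297.50487737]
```

View pics/e.png

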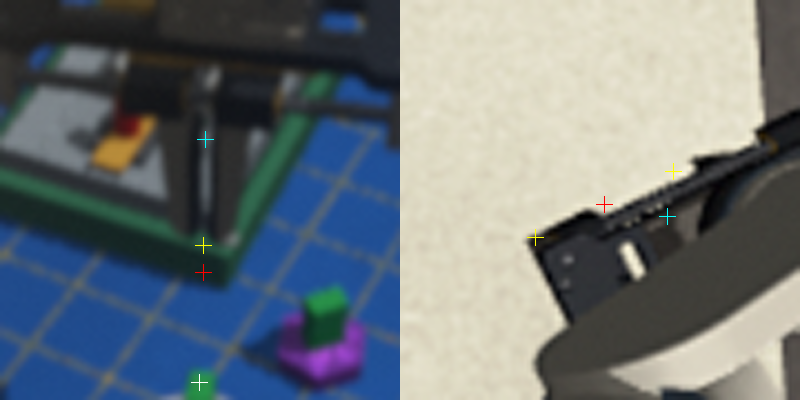

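In the marked side view the fingertips (203,240) sit about 7 px above the TCP marker (203,272). So either the tool tips are short of the reported TCP, or the tool is offset away from the camera. Touching the free mat gently will tell which.

```bash
python3 -c "
from h import *
plan([.53,.13,.13],19.4,6)
plan([.53,.13,.03],19.4,10)"
```

```text
pos [0.4564 0.153  0.1321] yaw 19.39 row [-0.256  0.344  0.012] rz -0.0 tilt turn [-0.0018 -0.0001  0.    ] F [-0.02  0.12 -0.62] w 5.2 t 6.15
pos [0.4564 0.153  0.1321] yaw 19.39 row [-0.154  0.206  0.34 ] rz -0.0 tilt turn [-0.0018 -0.0001  0.    ] F [-0.02  0.12 -0.62] w 5.2 t 6.15
```

step_arm --pt "-0.256 0.344 0 0 0 0 5" --pt "-0.256 0.344 0 0 0 0 5" --pt "-0.256 0.344 0 0 0 0 5" --pt "-0.256 0.344 0 0 0 0 5" --pt "-0.256 0.344 0 0 0 0 5" --pt "-0.256 0.344 0.3 0 0 0 5" --pt "0 0 0.8 0 0 0 5" --pt "0 0 0.9 0 0 0 5" --pt "0 0 0.8 0 0 0 5" --pt "0 0 0.5 0 0 0 5"

```text
time: 7.15
position: [0.53, 0.1297, 0.0315]
tcp_rot: [[-0.332, 0.943, -0.002], [0.943, 0.332, -0.001], [0.0, -0.002, -1.0]]
contact_force: [0.1, -1.0, -0.4]
grip_width: 0.005
grip_force: 0.0
```

step_arm --pt "0 0 0.1 0 0 0 5" --pt "0 0 0.1 0 0 0 5" --pt "0 0 0.1 0 0 0 5" --pt "0 0 0.1 0 0 0 5" --pt "0 0 0.1 0 0 0 5" --pt "0 0 0.1 0 0 0 5"

```text
time: 7.75
position: [0.531, 0.1304, 0.0162]
tcp_rot: [[-0.332, 0.943, 0.001], [0.943, 0.332, 0.0], [-0.0, 0.001, -1.0]]
contact_force: [-0.1, 0.3, -0.2]
grip_width: 0.0049
grip_force: 0.0
```

step_arm --pt "0 0 0.07 0 0 0 5" --pt "0 0 0.07 0 0 0 5" --pt "0 0 0 0 0 0 5"

```text
time: 8.05
position: [0.5305, 0.1302, 0.0115]
tcp_rot: [[-0.332, 0.943, -0.0], [0.943, 0.332, -0.0], [0.0, -0.0, -1.0]]
contact_force: [0.4, 0.1, -0.5]
grip_width: 0.0049
grip_force: 0.0
```

Run:
```python
from h import *
b=snap("side"); s=ctrl.get_state(); R=s["tcp_rot"];p=s["position"]
print(p,s["contact_force"].round(2))
c=proj("side",p);w=45;o=c.astype(int)-[w,w+10]
M=cv2.resize(b[o[1]:o[1]+2*w,o[0]:o[0]+2*w],(600,600),interpolation=cv2.INTER_CUBIC)
for q,col in ((p,(255,0,0)),(p-.019*R[:,2],(255,255,0))):
    u=(proj("side",q)-o+.5)*300/w; print(u); cv2.drawMarker(M,(int(u[0]),int(u[1])),col,0,16,1)
cv2.imwrite('pics/f.png',M[:,:,::-1])
```

```text
[0.530609   0.13030371 0.0116578 ] [-0.41 -0.09  0.93]
[308.60856707 370.67524882]
[307.29059478 336.77776988]
```

View pics/f.png

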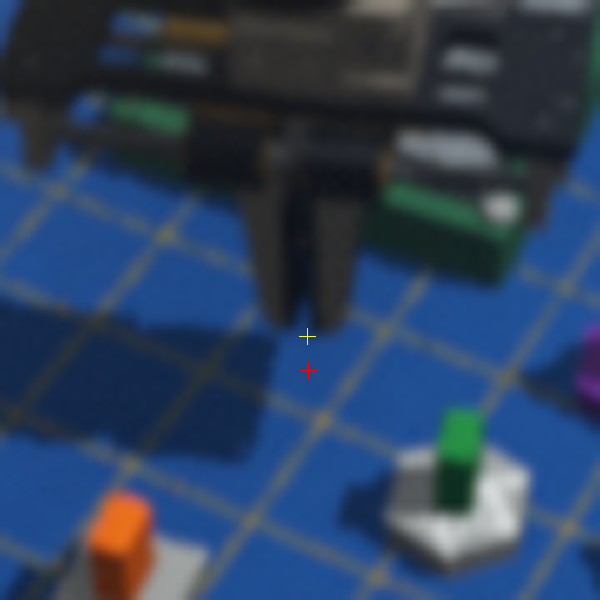

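The tips are at (305,330) against the TCP marker at (309,371), still with no contact. I'll continue the touch.

step_arm --pt "0 0 0.07 0 0 0 5" --pt "0 0 0.07 0 0 0 5" --pt "0 0 0.07 0 0 0 5"

```text
time: 8.4
position: [0.5307, 0.1303, 0.0053]
tcp_rot: [[-0.332, 0.943, -0.0], [0.943, 0.332, 0.0], [0.0, -0.0, -1.0]]
contact_force: [-0.0, -0.2, -0.7]
grip_width: 0.0049
grip_force: 0.0
```

step_arm --pt "0 0 0.04 0 0 0 5" --pt "0 0 0.04 0 0 0 5" --pt "0 0 0.04 0 0 0 5"

```text
time: 8.7
position: [0.5308, 0.1303, 0.0018]
tcp_rot: [[-0.332, 0.943, 0.0], [0.943, 0.332, 0.0], [-0.0, 0.0, -1.0]]
contact_force: [-0.4, 0.3, 0.3]
grip_width: 0.0052
grip_force: 0.0
```

step_arm --pt "0 0 0.03 0 0 0 5" --pt "0 0 0.03 0 0 0 5" --pt "0 0 0 0 0 0 5"

```text
time: 9.0
position: [0.5306, 0.1303, -0.0]
tcp_rot: [[-0.332, 0.943, -0.0], [0.943, 0.332, -0.0], [0.0, -0.0, -1.0]]
contact_force: [0.6, -0.4, 0.1]
grip_width: 0.0048
grip_force: 0.0
```

step_arm --pt "0 0 0.03 0 0 0 5" --pt "0 0 0 0 0 0 5"

```text
time: 9.2
position: [0.5307, 0.1303, -0.0009]
tcp_rot: [[-0.332, 0.943, -0.0], [0.943, 0.332, 0.0], [0.0, -0.0, -1.0]]
contact_force: [0.3, -0.7, 0.2]
grip_width: 0.0047
grip_force: 0.0
```

step_arm --pt "0 0 0.03 0 0 0 5" --pt "0 0 0.03 0 0 0 5"

```text
time: 9.4
position: [0.5307, 0.1303, -0.0027]
tcp_rot: [[-0.332, 0.943, 0.0], [0.943, 0.332, 0.0], [-0.0, 0.0, -1.0]]
contact_force: [0.5, 0.5, 0.5]
grip_width: 0.0052
grip_force: 0.0
```

step_arm --pt "0 0 0.03 0 0 0 5" --pt "0 0 0.03 0 0 0 5"

```text
time: 9.6
position: [0.5307, 0.1303, -0.0045]
tcp_rot: [[-0.332, 0.943, -0.0], [0.943, 0.332, -0.0], [0.0, -0.0, -1.0]]
contact_force: [-0.7, 0.7, 0.6]
grip_width: 0.0051
grip_force: 0.0
```

Run:
```python
from h import *
b=snap("side"); s=ctrl.get_state(); R=s["tcp_rot"];p=s["position"]
print(p,s["contact_force"].round(2))
c=proj("side",p);w=45;o=c.astype(int)-[w,w+10]
M=cv2.resize(b[o[1]:o[1]+2*w,o[0]:o[0]+2*w],(600,600),interpolation=cv2.INTER_CUBIC)
u=(proj("side",p)-o+.5)*300/w; print(u); cv2.drawMarker(M,(int(u[0]),int(u[1])),(255,0,0),0,16,1)
cv2.imwrite('pics/g.png',M[:,:,::-1])
g=cv2.cvtColor(b,cv2.COLOR_RGB2HSV)
# fingertip: dark, unsaturated column profile near TCP
m=(g[...,1]<90)&(g[...,2]<110)
for du in range(-8,9,2):
    col=m[o[1]:o[1]+2*w,int(c[0])+du]; v=np.flatnonzero(col); v=v[v<w+22]; print(int(c[0])+du, v.max()+o[1] if len(v) else None, end=' ; ')
print(c)
```

```text
[ 0.53061581  0.13028369 -0.0046124 ] [-0.11  0.55 -0.61]
[309.71049921 372.27716115]
224 245 ; 226 253 ; 228 257 ; 230 256 ; 232 242 ; 234 268 ; 236 257 ; 238 255 ; 240 242 ; [232.95657488 264.34157417]
```

View pics/g.png

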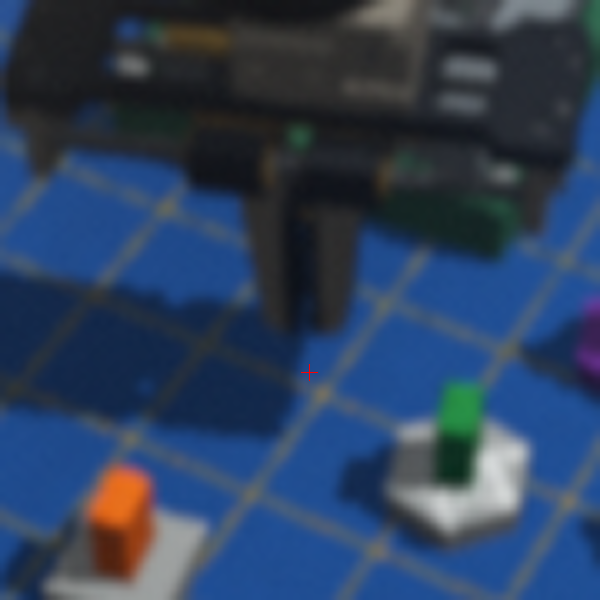

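The tips are at (305,330) and the marker is at (310,372). There is still no contact at z = -4.6 mm, so the tips are at least partly short of the reported TCP. I'll keep going down.

step_arm --pt "0 0 0.04 0 0 0 5" --pt "0 0 0.04 0 0 0 5" --pt "0 0 0.04 0 0 0 5"

```text
time: 9.95
position: [0.5307, 0.1303, -0.0081]
tcp_rot: [[-0.332, 0.943, 0.0], [0.943, 0.332, 0.0], [-0.0, 0.0, -1.0]]
contact_force: [-1.1, -0.1, -0.3]
grip_width: 0.0049
grip_force: 0.0
```

step_arm --pt "0 0 0.03 0 0 0 5" --pt "0 0 0.03 0 0 0 5" --pt "0 0 0.03 0 0 0 5"

```text
time: 10.25
position: [0.5307, 0.1303, -0.0108]
tcp_rot: [[-0.332, 0.943, -0.0], [0.943, 0.332, 0.0], [0.0, -0.0, -1.0]]
contact_force: [0.1, -0.1, -0.5]
grip_width: 0.0049
grip_force: 0.0
```

step_arm --pt "0 0 0.03 0 0 0 5" --pt "0 0 0.03 0 0 0 5"

```text
time: 10.45
position: [0.5307, 0.1303, -0.0126]
tcp_rot: [[-0.332, 0.943, -0.0], [0.943, 0.332, -0.0], [-0.0, -0.0, -1.0]]
contact_force: [-0.0, 0.4, -1.2]
grip_width: 0.0052
grip_force: 0.0
```

step_arm --pt "0 0 0.03 0 0 0 5" --pt "0 0 0.03 0 0 0 5"

```text
time: 10.65
position: [0.5308, 0.1303, -0.0144]
tcp_rot: [[-0.332, 0.943, 0.0], [0.943, 0.332, 0.0], [0.0, 0.0, -1.0]]
contact_force: [0.2, -0.4, 0.1]
grip_width: 0.0051
grip_force: 0.0
```

step_arm --pt "0 0 0.03 0 0 0 5" --pt "0 0 0.03 0 0 0 5"

```text
time: 10.85
position: [0.5307, 0.1303, -0.0162]
tcp_rot: [[-0.332, 0.943, -0.0], [0.943, 0.332, 0.0], [0.0, 0.0, -1.0]]
contact_force: [-0.5, 0.8, 0.6]
grip_width: 0.005
grip_force: 0.0
```

step_arm --pt "0 0 0.03 0 0 0 5" --pt "0 0 0.03 0 0 0 5"

```text
time: 11.05
position: [0.5307, 0.1303, -0.018]
tcp_rot: [[-0.332, 0.943, -0.0], [0.943, 0.332, 0.0], [0.0, -0.0, -1.0]]
contact_force: [-0.4, -0.2, 0.9]
grip_width: 0.0049
grip_force: 0.0
```

step_arm --pt "0 0 0.03 0 0 0 5" --pt "0 0 0.03 0 0 0 5"

```text
time: 11.25
position: [0.5307, 0.1303, -0.0198]
tcp_rot: [[-0.332, 0.943, 0.0], [0.943, 0.332, 0.0], [-0.0, 0.0, -1.0]]
contact_force: [-0.0, 0.1, 0.4]
grip_width: 0.0045
grip_force: 0.0
```

step_arm --pt "0 0 0.03 0 0 0 5" --pt "0 0 0.03 0 0 0 5"

```text
time: 11.45
position: [0.5307, 0.1303, -0.0216]
tcp_rot: [[-0.332, 0.943, -0.0], [0.943, 0.332, 0.0], [0.0, 0.0, -1.0]]
contact_force: [-0.2, -0.8, -0.2]
grip_width: 0.005
grip_force: 0.0
```

Run:
```python
from h import *
b=snap("side"); s=ctrl.get_state(); p=s["position"];c=proj("side",p)
cv2.imwrite('pics/side_low.png',b[:,:,::-1])
g=cv2.cvtColor(b,cv2.COLOR_RGB2HSV)
print(p,s["contact_force"].round(2),c)
for u in range(222,244,2): print(u,[int(x) for x in g[246:272,u,1]],)
```

```text
[ 0.53063414  0.13027239 -0.02169833] [-0.    1.26  0.17] [233.12033332 268.69318317]
222 [176, 194, 197, 199, 195, 181, 157, 127, 113, 117, 152, 177, 192, 189, 174, 143, 116, 131, 166, 189, 192, 190, 187, 190, 193, 192]
224 [71, 98, 118, 136, 129, 82, 56, 87, 132, 158, 171, 180, 185, 189, 188, 177, 152, 125, 145, 176, 186, 190, 187, 193, 193, 190]
226 [6, 6, 0, 0, 6, 0, 0, 16, 31, 42, 43, 55, 71, 96, 110, 136, 141, 109, 99, 143, 178, 186, 190, 190, 192, 186]
228 [6, 12, 12, 12, 6, 12, 6, 6, 6, 12, 6, 0, 6, 6, 6, 38, 93, 119, 120, 122, 153, 183, 186, 196, 190, 190]
230 [64, 76, 69, 76, 78, 85, 78, 79, 64, 70, 68, 68, 58, 58, 58, 68, 107, 145, 148, 128, 120, 154, 189, 190, 190, 185]
232 [127, 123, 115, 128, 123, 142, 128, 136, 145, 128, 123, 132, 136, 153, 162, 167, 187, 184, 189, 158, 116, 106, 149, 165, 146, 133]
234 [62, 52, 54, 60, 57, 51, 57, 62, 58, 58, 75, 70, 70, 85, 92, 111, 128, 149, 176, 174, 124, 55, 36, 66, 118, 158]
236 [6, 6, 0, 6, 0, 0, 6, 6, 6, 0, 0, 6, 0, 6, 6, 0, 17, 68, 109, 126, 121, 109, 96, 130, 173, 197]
238 [6, 6, 0, 6, 6, 6, 11, 6, 6, 16, 26, 36, 53, 56, 45, 13, 25, 32, 106, 160, 188, 183, 149, 112, 128, 174]
240 [83, 95, 111, 122, 131, 114, 103, 118, 146, 161, 166, 162, 154, 126, 101, 93, 120, 155, 189, 199, 198, 196, 176, 130, 114, 156]
242 [182, 188, 193, 194, 191, 171, 130, 118, 145, 162, 148, 130, 126, 141, 164, 184, 196, 199, 199, 199, 199, 200, 196, 178, 134, 123]
```

The tips track 6.5 px above the prediction, and 255 px/m makes that about 26–29 mm vertical. So the tips are short of the reported TCP. I'll finish the touch to get the exact figure.

step_arm --pt "0 0 0.03 0 0 0 5" --pt "0 0 0.03 0 0 0 5"

```text
time: 11.7
position: [0.5307, 0.1303, -0.0234]
tcp_rot: [[-0.332, 0.943, 0.0], [0.943, 0.332, 0.0], [0.0, 0.0, -1.0]]
contact_force: [-0.6, -0.3, 0.6]
grip_width: 0.0053
grip_force: 0.0
```

step_arm --pt "0 0 0.02 0 0 0 5" --pt "0 0 0.02 0 0 0 5"

```text
time: 11.9
position: [0.5308, 0.1303, -0.0245]
tcp_rot: [[-0.332, 0.943, 0.0], [0.943, 0.332, -0.0], [-0.0, 0.0, -1.0]]
contact_force: [0.7, 0.0, -0.5]
grip_width: 0.0052
grip_force: 0.0
```

step_arm --pt "0 0 0.02 0 0 0 5" --pt "0 0 0.02 0 0 0 5"

```text
time: 12.1
position: [0.5307, 0.1303, -0.0257]
tcp_rot: [[-0.332, 0.943, 0.0], [0.943, 0.332, 0.0], [0.0, 0.0, -1.0]]
contact_force: [-0.5, 0.4, -0.0]
grip_width: 0.0053
grip_force: 0.0
```

step_arm --pt "0 0 0.02 0 0 0 5" --pt "0 0 0.02 0 0 0 5"

```text
time: 12.3
position: [0.5307, 0.1303, -0.027]
tcp_rot: [[-0.332, 0.943, 0.0], [0.943, 0.332, 0.0], [0.0, 0.0, -1.0]]
contact_force: [0.4, 0.1, 0.1]
grip_width: 0.0047
grip_force: 0.0
```

step_arm --pt "0 0 0.02 0 0 0 5" --pt "0 0 0.02 0 0 0 5"

```text
time: 12.5
position: [0.5307, 0.1303, -0.0281]
tcp_rot: [[-0.332, 0.943, 0.0], [0.943, 0.332, 0.0], [0.0, 0.0, -1.0]]
contact_force: [-0.4, -0.3, 0.3]
grip_width: 0.0053
grip_force: 0.0
```

step_arm --pt "0 0 0.02 0 0 0 5" --pt "0 0 0.02 0 0 0 5"

```text
time: 12.7
position: [0.5307, 0.1303, -0.0294]
tcp_rot: [[-0.332, 0.943, -0.0], [0.943, 0.332, 0.0], [0.0, -0.0, -1.0]]
contact_force: [-0.8, -0.1, -0.7]
grip_width: 0.0052
grip_force: 0.0
```

step_arm --pt "0 0 0.02 0 0 0 5" --pt "0 0 0.02 0 0 0 5"

```text
time: 12.9
position: [0.5307, 0.1303, -0.0306]
tcp_rot: [[-0.332, 0.943, 0.0], [0.943, 0.332, 0.0], [0.0, 0.0, -1.0]]
contact_force: [-0.4, 0.0, -0.6]
grip_width: 0.0054
grip_force: 0.0
```

step_arm --pt "0 0 0.02 0 0 0 5" --pt "0 0 0.02 0 0 0 5"

```text
time: 13.1
position: [0.5307, 0.1303, -0.0318]
tcp_rot: [[-0.332, 0.943, -0.0], [0.943, 0.332, 0.0], [0.0, -0.0, -1.0]]
contact_force: [0.3, -0.9, -0.2]
grip_width: 0.005
grip_force: 0.0
```

Run:
```python
from h import *
b=snap("side"); s=ctrl.get_state(); p=s["position"];c=proj("side",p)
print(p,s["contact_force"].round(2),c)
x0,y0,w=int(c[0])-40,int(c[1])-50,75
M=cv2.resize(b[y0:y0+w,x0:x0+w],(600,600),interpolation=cv2.INTER_CUBIC)
u=(c-[x0,y0]+.5)*8; cv2.drawMarker(M,(int(u[0]),int(u[1])),(255,0,0),0,16,1)
cv2.imwrite('pics/i.png',M[:,:,::-1])
```

```text
[ 0.53065445  0.13027899 -0.03183421] [ 0.5  -0.13 -0.63] [233.20977096 271.22893507]
```

View pics/i.png

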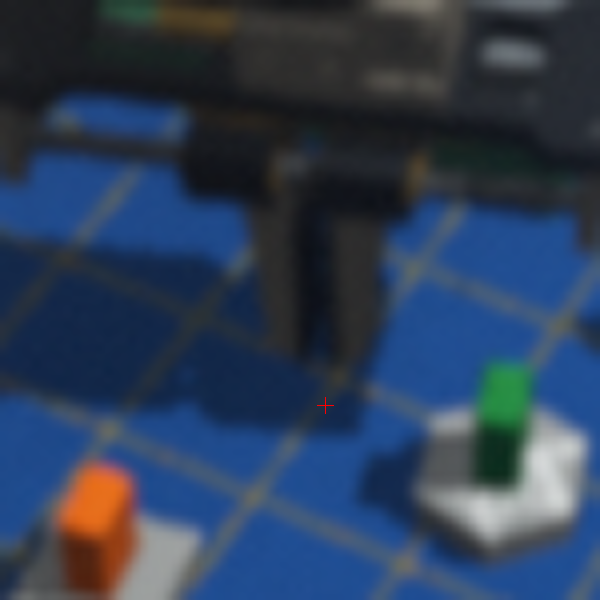

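The tips, at (325,360), sit almost on the mat. Once the 20 mm finger width is allowed for, the offset is about 30 mm, purely vertical. That also explains the miss, since the tips were at about 50 mm, above the tab's top. Contact should come within a few mm.

step_arm --pt "0 0 0.02 0 0 0 5" --pt "0 0 0.02 0 0 0 5"

```text
time: 13.35
position: [0.5308, 0.1303, -0.0329]
tcp_rot: [[-0.332, 0.943, 0.0], [0.943, 0.332, 0.0], [-0.0, 0.0, -1.0]]
contact_force: [0.3, 0.2, 0.1]
grip_width: 0.005
grip_force: 0.0
```

step_arm --pt "0 0 0.02 0 0 0 5" --pt "0 0 0.02 0 0 0 5"

```text
time: 13.55
position: [0.5308, 0.1303, -0.0338]
tcp_rot: [[-0.332, 0.943, -0.0], [0.943, 0.332, -0.0], [-0.0, -0.0, -1.0]]
contact_force: [-2.9, -0.1, 12.0]
grip_width: 0.0048
grip_force: 6.4
```

step_arm --pt "0 0 0.02 0 0 0 5" --pt "0 0 0.02 0 0 0 5"

```text
time: 13.75
position: [0.5307, 0.1303, -0.0339]
tcp_rot: [[-0.332, 0.943, -0.0], [0.943, 0.332, -0.0], [0.0, -0.0, -1.0]]
contact_force: [-8.0, -1.5, 28.7]
grip_width: 0.0051
grip_force: 14.7
```

The mat is at reported z = -0.0335, so the real tip height is the reported z plus 33.5 mm. I'll regrasp with the tips at about 18 mm (reported -0.0155).

step_arm --pt "0 0 -0.2 0 0 0 50" --pt "0 0 -0.6 0 0 0 50" --pt "0 0 -0.8 0 0 0 50" --pt "0 0 -0.8 0 0 0 50" --pt "0.256 -0.344 -0.7 0 0 0 50" --pt "0.256 -0.344 0 0 0 0 50" --pt "0.256 -0.344 0 0 0 0 50" --pt "0.256 -0.344 0 0 0 0 50" --pt "0.256 -0.344 0 0 0 0 50" --pt "0.256 -0.344 0 0 0 0 50"

```text
time: 14.75
position: [0.4553, 0.1533, 0.0569]
tcp_rot: [[-0.332, 0.943, -0.001], [0.943, 0.332, -0.0], [0.0, -0.001, -1.0]]
contact_force: [0.4, -1.0, 0.5]
grip_width: 0.0499
grip_force: 0.0
```

```bash
python3 -c "
from h import *
plan([.457,.1532,-.0155],19.5,6)"
```

```text
pos [0.4553 0.1533 0.0569] yaw 19.4 row [-0.004  0.008  0.402] rz -0.0004 tilt turn [-0.0019 -0.     -0.    ] F [ 0.41 -0.99  0.54] w 49.9 t 14.75
```

step_arm --pt "0 0 0.4 0 0 0 50" --pt "0 0 0.6 0 0 0 50" --pt "0 0 0.6 0 0 0 50" --pt "0 0 0.45 0 0 0 50" --pt "0 0 0.25 0 0 0 50" --pt "0 0 0.1 0 0 0 50" --pt "0 0 0 0 0 0 50"

```text
time: 15.45
position: [0.4569, 0.1531, -0.0148]
tcp_rot: [[-0.332, 0.943, -0.001], [0.943, 0.332, -0.0], [-0.0, -0.001, -1.0]]
contact_force: [-0.4, -0.6, -0.2]
grip_width: 0.0498
grip_force: 0.0
```

step_arm --pt "0 0 0 0 0 0 30" --pt "0 0 0 0 0 0 20" --pt "0 0 0 0 0 0 14" --pt "0 0 0 0 0 0 5" --pt "0 0 0 0 0 0 5"

```text
time: 15.95
position: [0.4572, 0.1533, -0.0141]
tcp_rot: [[-0.332, 0.943, 0.0], [0.943, 0.332, 0.0], [0.0, 0.0, -1.0]]
contact_force: [0.4, 0.8, 3.8]
grip_width: 0.0138
grip_force: 30.0
```

Gripped: width 13.8 mm, grip force 30 N. Lift and carry.

step_arm --pt "0 0 -0.1 0 0 0 5" --pt "0 0 -0.3 0 0 0 5" --pt "0 0 -0.6 0 0 0 5" --pt "0 0 -0.7 0 0 0 5" --pt "0 0 -0.7 0 0 0 5" --pt "0 0 -0.6 0 0 0 5" --pt "0 0 -0.4 0 0 0 5" --pt "0 0 -0.1 0 0 0 5" --pt "0 0 0 0 0 0 5"

```text
time: 16.85
position: [0.4571, 0.1532, 0.0909]
tcp_rot: [[-0.332, 0.943, 0.001], [0.943, 0.332, 0.0], [-0.0, 0.001, -1.0]]
contact_force: [0.0, 0.9, -2.3]
grip_width: 0.0139
grip_force: 30.0
```

```bash
python3 -c "
from h import *
plan([.5892,-.0672,.09],4.7,20)"
```

```text
pos [0.4571 0.1532 0.0909] yaw 19.39 row [-0.407  0.136  0.002] rz 0.0163 tilt turn [ 0.0008  0.     -0.    ] F [ 0.04  0.85 -2.32] w 13.9 t 16.85
```

step_arm --pt "-0.407 0.136 0 0 0 0.0163 5" --pt "-0.407 0.136 0 0 0 0.0163 5" --pt "-0.407 0.136 0 0 0 0.0163 5" --pt "-0.407 0.136 0 0 0 0.0163 5" --pt "-0.407 0.136 0 0 0 0.0163 5" --pt "-0.407 0.136 0 0 0 0.0163 5" --pt "-0.407 0.136 0 0 0 0.0163 5" --pt "-0.407 0.136 0 0 0 0.0163 5" --pt "-0.407 0.136 0 0 0 0.0163 5" --pt "-0.407 0.136 0 0 0 0.0163 5"

```text
time: 17.85
position: [0.5305, 0.0463, 0.0907]
tcp_rot: [[-0.208, 0.978, 0.0], [0.978, 0.208, 0.0], [0.0, 0.0, -1.0]]
contact_force: [-0.1, 0.8, -2.5]
grip_width: 0.0137
grip_force: 30.0
```

step_arm --pt "-0.407 0.136 0 0 0 0.0163 5" --pt "-0.407 0.136 0 0 0 0.0163 5" --pt "-0.407 0.136 0 0 0 0.0163 5" --pt "-0.407 0.136 0 0 0 0.0163 5" --pt "-0.407 0.136 0 0 0 0.0163 5" --pt "-0.407 0.136 0 0 0 0.0163 5" --pt "-0.407 0.136 0 0 0 0.0163 5" --pt "-0.407 0.136 0 0 0 0.0163 5" --pt "-0.407 0.136 0 0 0 0.0163 5" --pt "-0.407 0.136 0 0 0 0.0163 5"

```text
time: 18.85
position: [0.5893, -0.0681, 0.0907]
tcp_rot: [[-0.081, 0.997, -0.0], [0.997, 0.081, 0.0], [0.0, -0.0, -1.0]]
contact_force: [-0.3, -0.1, -1.4]
grip_width: 0.0139
grip_force: 30.0
```

step_arm --pt "0 0 0.3 0 0 0 5" --pt "0 0 0.5 0 0 0 5" --pt "0 0 0.5 0 0 0 5" --pt "0 0 0.2 0 0 0 5" --pt "0 0 0 0 0 0 5"

```text
time: 19.35
position: [0.5874, -0.0666, 0.0439]
tcp_rot: [[-0.083, 0.997, -0.003], [0.997, 0.083, 0.0], [0.001, -0.003, -1.0]]
contact_force: [0.2, 0.6, -2.7]
grip_width: 0.0137
grip_force: 30.0
```

```bash
python3 -c "
from h import *
plan([.5892,-.0672,.033],4.7,4)"
```

```text
pos [ 0.5874 -0.0666  0.0439] yaw 4.75 row [-0.007  0.014  0.091] rz 0.0003 tilt turn [-0.004  -0.0009  0.    ] F [ 0.18  0.62 -2.72] w 13.7 t 19.35
```

step_arm --pt "0 0 0.1 0 0 0 5" --pt "0 0 0.1 0 0 0 5" --pt "0 0 0.1 0 0 0 5" --pt "0 0 0.05 0 0 0 5" --pt "0 0 0.05 0 0 0 5" --pt "0 0 0 0 0 0 5"

```text
time: 19.95
position: [0.5888, -0.0671, 0.0336]
tcp_rot: [[-0.082, 0.997, -0.0], [0.997, 0.082, 0.0], [0.0, -0.0, -1.0]]
contact_force: [0.1, 0.5, -1.0]
grip_width: 0.0134
grip_force: 30.0
```

step_arm --pt "0 0 0.05 0 0 0 5" --pt "0 0 0.05 0 0 0 5" --pt "0 0 0.05 0 0 0 5" --pt "0 0 0 0 0 0 5"

```text
time: 20.35
position: [0.5887, -0.0671, 0.0289]
tcp_rot: [[-0.082, 0.997, -0.0], [0.997, 0.082, 0.0], [0.0, -0.0, -1.0]]
contact_force: [-0.4, 0.9, -2.1]
grip_width: 0.0136
grip_force: 30.0
```

step_arm --pt "0 0 0.05 0 0 0 5" --pt "0 0 0.05 0 0 0 5" --pt "0 0 0 0 0 0 5"

```text
time: 20.65
position: [0.5887, -0.0671, 0.0259]
tcp_rot: [[-0.082, 0.997, -0.0], [0.997, 0.082, 0.0], [0.0, -0.0, -1.0]]
contact_force: [-0.1, -0.1, -1.1]
grip_width: 0.0135
grip_force: 30.0
```

step_arm --pt "0 0 0.05 0 0 0 5" --pt "0 0 0.05 0 0 0 5" --pt "0 0 0 0 0 0 5"

```text
time: 20.95
position: [0.5887, -0.0671, 0.0229]
tcp_rot: [[-0.082, 0.997, -0.0], [0.997, 0.082, 0.0], [0.0, -0.0, -1.0]]
contact_force: [-0.5, -0.1, -1.6]
grip_width: 0.0137
grip_force: 30.0
```

No resistance: it's already about 8 mm into the pocket. Continue.

step_arm --pt "0 0 0.05 0 0 0 5" --pt "0 0 0.05 0 0 0 5" --pt "0 0 0 0 0 0 5"

```text
time: 21.25
position: [0.5887, -0.0671, 0.02]
tcp_rot: [[-0.082, 0.997, -0.0], [0.997, 0.082, 0.0], [0.0, -0.0, -1.0]]
contact_force: [-0.4, -0.7, -2.0]
grip_width: 0.014
grip_force: 30.0
```

step_arm --pt "0 0 0.04 0 0 0 5" --pt "0 0 0.04 0 0 0 5" --pt "0 0 0 0 0 0 5"

```text
time: 21.55
position: [0.5887, -0.0671, 0.0176]
tcp_rot: [[-0.082, 0.997, -0.0], [0.997, 0.082, 0.0], [0.0, -0.0, -1.0]]
contact_force: [-0.0, 0.3, -1.2]
grip_width: 0.0137
grip_force: 30.0
```

step_arm --pt "0 0 0.04 0 0 0 5" --pt "0 0 0 0 0 0 5"

```text
time: 21.75
position: [0.589, -0.0671, 0.0166]
tcp_rot: [[-0.082, 0.997, 0.0], [0.997, 0.082, -0.0], [-0.0, 0.0, -1.0]]
contact_force: [-0.7, 0.2, -0.4]
grip_width: 0.0139
grip_force: 30.0
```

step_arm --pt "0 0 0.03 0 0 0 5" --pt "0 0 0.03 0 0 0 5" --pt "0 0 0 0 0 0 5"

```text
time: 22.05
position: [0.589, -0.0672, 0.0149]
tcp_rot: [[-0.082, 0.997, 0.0], [0.997, 0.082, -0.0], [-0.0, 0.0, -1.0]]
contact_force: [0.5, 0.8, 2.5]
grip_width: 0.0138
grip_force: 30.0
```

step_arm --pt "0 0 0.03 0 0 0 5" --pt "0 0 0 0 0 0 5"

```text
time: 22.25
position: [0.589, -0.0671, 0.014]
tcp_rot: [[-0.082, 0.997, 0.0], [0.997, 0.082, 0.0], [-0.0, 0.0, -1.0]]
contact_force: [-1.0, -0.2, 3.0]
grip_width: 0.0137
grip_force: 30.0
```

The force came up at z about 0.0165, the expected home height (0.0169), and the bed is springing. I'll ease up, release and retreat.

step_arm --pt "0 0 -0.06 0 0 0 5" --pt "0 0 0 0 0 0 5" --pt "0 0 0 0 0 0 20" --pt "0 0 0 0 0 0 30" --pt "0 0 0 0 0 0 36" --pt "0 0 0 0 0 0 36" --pt "0 0 0 0 0 0 36"

```text
time: 22.95
position: [0.5888, -0.0671, 0.0156]
tcp_rot: [[-0.082, 0.997, -0.0], [0.997, 0.082, 0.0], [0.0, -0.0, -1.0]]
contact_force: [0.3, 0.0, 0.7]
grip_width: 0.0358
grip_force: 0.0
```

step_arm --pt "0 0 -0.2 0 0 0 36" --pt "0 0 -0.6 0 0 0 36" --pt "0 0 -0.9 0 0 0 36" --pt "0 0 -0.9 0 0 0 36" --pt "0 0 -0.6 0 0 0 36" --pt "0 0 -0.2 0 0 0 36" --pt "0 0 0 0 0 0 36"

```text
time: 23.65
position: [0.5894, -0.0672, 0.1186]
tcp_rot: [[-0.082, 0.997, 0.002], [0.997, 0.082, -0.0], [-0.0, 0.002, -1.0]]
contact_force: [0.3, -0.0, 0.0]
grip_width: 0.0361
grip_force: 0.0
```

Run:
```python
from h import *
b=snap("side")
x0,y0=210,150
cv2.imwrite('pics/j.png',cv2.resize(b[y0:y0+100,x0:x0+100],(600,600),interpolation=cv2.INTER_CUBIC)[:,:,::-1])
for n,q in (("tabtop home",[.589,-.0671,.045+.034]),("tabtop 14 proud",[.589,-.0671,.093]),("knob top",[.5793,.0104,.0865])): print(n,(proj("side",q)-[x0,y0])*6)
h=cv2.cvtColor(b,cv2.COLOR_RGB2HSV).astype(int)
m=((h[...,0]>45)&(h[...,0]<75)&(h[...,1]>150)&(h[...,2]>60)).astype(np.uint8)
k,l,s,c=cv2.connectedComponentsWithStats(m)
print([(s[i].tolist(),c[i].round(1).tolist()) for i in range(1,k) if s[i,4]>15])
plan([.5793,.0104,.09],4.5,8)
```

```text
tabtop home [240.59429809 218.06841381]
tabtop 14 proud [240.747799   193.98775188]
knob top [174.82185953 312.92979215]
[([212, 154, 17, 9, 113], [220.0, 158.0]), ([248, 186, 5, 10, 30], [250.4, 189.4]), ([110, 243, 26, 19, 368], [122.6, 252.1]), ([280, 249, 8, 6, 34], [283.7, 251.4]), ([291, 276, 7, 10, 45], [294.4, 280.1])]
pos [ 0.5887 -0.0671  0.1175] yaw 4.72 row [ 0.325 -0.013  0.115] rz 0.0006 tilt turn [0.0001 0.     0.    ] F [ 0.29 -0.65  0.36] w 36.1 t 23.7
```

View pics/j.png

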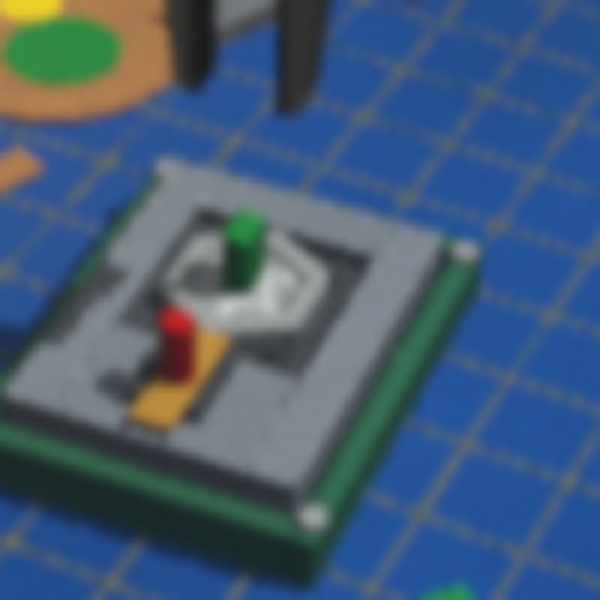

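The die is home: the tab top is at (243,220) against a predicted home position of (241,218), and the foot is flush inside the ring. The knob top is at (178,318), close to the predicted (175,313). Now for the keeper.

step_arm --pt "0.325 -0.013 0.1 0 0 0 40" --pt "0.325 -0.013 0.1 0 0 0 40" --pt "0.325 -0.013 0.1 0 0 0 40" --pt "0.325 -0.013 0.1 0 0 0 40" --pt "0.325 -0.013 0.1 0 0 0 40" --pt "0.325 -0.013 0.1 0 0 0 40" --pt "0.325 -0.013 0.1 0 0 0 40" --pt "0.325 -0.013 0.1 0 0 0 40" --pt "0 0 0 0 0 0 40" --pt "0 0 0 0 0 0 40"

```text
time: 24.7
position: [0.5794, 0.0105, 0.0937]
tcp_rot: [[-0.083, 0.997, 0.0], [0.997, 0.083, -0.0], [-0.0, -0.0, -1.0]]
contact_force: [0.9, -0.2, -0.3]
grip_width: 0.0402
grip_force: 0.0
```

```bash
python3 -c "
from h import *
plan([.5793,.0104,.0235],4.5,7)"
```

```text
pos [0.5794 0.0105 0.0937] yaw 4.76 row [-0.001 -0.     0.334] rz 0.0008 tilt turn [-0.      0.0002  0.    ] F [ 0.91 -0.24 -0.32] w 40.2 t 24.7
```

step_arm --pt "0 0 0.3 0 0 0 40" --pt "0 0 0.5 0 0 0 40" --pt "0 0 0.5 0 0 0 40" --pt "0 0 0.4 0 0 0 40" --pt "0 0 0.3 0 0 0 40" --pt "0 0 0.2 0 0 0 40" --pt "0 0 0.14 0 0 0 40" --pt "0 0 0 0 0 0 40"

```text
time: 25.5
position: [0.5791, 0.0103, 0.023]
tcp_rot: [[-0.082, 0.997, -0.001], [0.997, 0.082, -0.0], [0.0, -0.001, -1.0]]
contact_force: [0.6, -1.1, 0.3]
grip_width: 0.0402
grip_force: 0.0
```

step_arm --pt "0 0 0 0 0 0 30" --pt "0 0 0 0 0 0 22" --pt "0 0 0 0 0 0 18" --pt "0 0 0 0 0 0 10" --pt "0 0 0 0 0 0 10"

```text
time: 26.0
position: [0.5798, 0.0104, 0.0238]
tcp_rot: [[-0.082, 0.997, 0.001], [0.997, 0.082, 0.0], [-0.0, 0.001, -1.0]]
contact_force: [2.0, 0.4, 0.2]
grip_width: 0.0151
grip_force: 30.0
```

Knob held. Slide it 21 mm along -tool x.

step_arm --pt "-0.07 0 0 0 0 0 10" --pt "-0.07 0 0 0 0 0 10" --pt "-0.07 0 0 0 0 0 10" --pt "-0.07 0 0 0 0 0 10" --pt "-0.07 0 0 0 0 0 10" --pt "-0.07 0 0 0 0 0 10"

```text
time: 26.6
position: [0.5807, -0.0024, 0.0236]
tcp_rot: [[-0.082, 0.997, 0.001], [0.997, 0.082, 0.0], [0.0, 0.001, -1.0]]
contact_force: [2.3, 2.2, 0.1]
grip_width: 0.0154
grip_force: 30.0
```

step_arm --pt "-0.05 0 0 0 0 0 10" --pt "-0.05 0 0 0 0 0 10" --pt "-0.05 0 0 0 0 0 10" --pt "-0.05 0 0 0 0 0 10" --pt "0 0 0 0 0 0 10"

```text
time: 27.1
position: [0.5812, -0.0085, 0.0236]
tcp_rot: [[-0.082, 0.997, 0.001], [0.997, 0.082, -0.0], [-0.0, 0.001, -1.0]]
contact_force: [4.0, 0.2, -0.5]
grip_width: 0.0154
grip_force: 30.0
```

step_arm --pt "-0.03 0 0 0 0 0 10" --pt "-0.03 0 0 0 0 0 10" --pt "0 0 0 0 0 0 10"

```text
time: 27.4
position: [0.5813, -0.0101, 0.0236]
tcp_rot: [[-0.082, 0.997, 0.001], [0.997, 0.082, -0.0], [-0.0, 0.001, -1.0]]
contact_force: [3.9, 1.3, 0.1]
grip_width: 0.0148
grip_force: 30.0
```

step_arm --pt "-0.03 0 0 0 0 0 10" --pt "-0.02 0 0 0 0 0 10" --pt "0 0 0 0 0 0 10"

```text
time: 27.7
position: [0.5813, -0.0107, 0.0235]
tcp_rot: [[-0.082, 0.997, 0.0], [0.997, 0.082, 0.001], [0.001, 0.0, -1.0]]
contact_force: [3.7, 6.8, 1.1]
grip_width: 0.0153
grip_force: 30.0
```

The stop is reached: 21.1 mm travelled and the force rose to 6.8 N. Release and retreat.

step_arm --pt "0 0 0 0 0 0 20" --pt "0 0 0 0 0 0 30" --pt "0 0 0 0 0 0 40" --pt "0 0 0 0 0 0 40" --pt "0 0 0 0 0 0 40"

```text
time: 28.2
position: [0.5808, -0.0116, 0.0234]
tcp_rot: [[-0.082, 0.997, -0.001], [0.997, 0.082, -0.0], [-0.0, -0.001, -1.0]]
contact_force: [0.7, 0.3, 1.0]
grip_width: 0.0397
grip_force: 0.0
```

step_arm --pt "0 0 -0.2 0 0 0 40" --pt "0 0 -0.6 0 0 0 40" --pt "0 0 -0.9 0 0 0 40" --pt "0 0 -0.9 0 0 0 40" --pt "0 0 -0.6 0 0 0 40" --pt "0 0 -0.2 0 0 0 40" --pt "0 0 0 0 0 0 40" --pt "0 0 0 0 0 0 40"

```text
time: 29.0
position: [0.5805, -0.0115, 0.1247]
tcp_rot: [[-0.082, 0.997, -0.001], [0.997, 0.082, -0.0], [0.0, -0.001, -1.0]]
contact_force: [-0.4, 1.0, 0.4]
grip_width: 0.0403
grip_force: 0.0
```

Run:
```python
from h import *
b=snap("side"); h=cv2.cvtColor(b,cv2.COLOR_RGB2HSV).astype(int)
def c(m,x):
    k,l,s,q=cv2.connectedComponentsWithStats(m.astype(np.uint8))
    return [(s[i].tolist(),q[i].round(1).tolist()) for i in range(1,k) if s[i,4]>15 and x[0]<q[i][0]<x[1] and 150<q[i][1]<230]
print("tab",c((h[...,0]>45)&(h[...,0]<75)&(h[...,1]>150)&(h[...,2]>60),(235,270)))
print("knob",c(((h[...,0]<8)|(h[...,0]>172))&(h[...,1]>150)&(h[...,2]>60),(225,275)))
print("knob mid expected closed",proj("side",[.5811,-.0105,.0695]),"open",proj("side",[.5793,.0104,.0695]))
s=ctrl.get_state();print(s["position"],s["contact_force"],s["time"])
```

```text
tab [([248, 186, 5, 9, 29], [250.4, 189.3])]
knob [([241, 197, 5, 11, 42], [242.9, 201.5])]
knob mid expected closed [242.54175813 202.09069833] open [239.22838367 207.04012266]
[ 0.58032118 -0.0114899   0.12437981] [ 0.56238947 -0.50217857 -0.41116452] 29.05
```

The knob is at its closed position, and the tab hasn't moved.

```bash
python3 -c "
from rig import ctrl
print(ctrl.close_job())"
```

```text
the job is handed in; nothing more can be done
None
```

The hexagonal die is seated flush in the pocket and released, the keeper is closed to its 21 mm stop and let go, and the job was handed in at about 29 s; no verdict came back, so success rests on my own camera and force checks.

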